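# Scrape the plaster chips off the drilling board into its tray

## Task

Take the scraper by its wooden grip, stand its foot on the drilling board behind the two plaster chips, and wipe both chips off the end of the board into the catch tray. Push the chips only with the scraper, never with the gripper. When both lie in the tray, leave the scraper standing upright on the cleared board and let go of it.

Things in the scene. Friction and masses are not known exactly. Their poses are not given: they have to be found in the camera images.
- board: Fixed flat wooden board, 160 mm (x) by 200 mm (y), top 35 mm above the table, no rims; origin on the table under its centre, z up. An open grey catch tray adjoins its -y end: inside y -100 to -206 mm, x -86 to 86 mm, floor 4 mm and walls 28 mm above the table (lower than the board's top). Yaw within 0.45 rad of 0: the tray is always at the robot's right.
- scraper: Loose upright scraper, 0.2 kg, on the table left of the board: grey foot 120 (x) by 36 (y) by 14 mm high with a light wooden grip centred on it, 70 (x) by 24 mm (y), from 14 to 60 mm height. Origin: centre of the foot's underside, z up. Grip it across the 24 mm; wipe along its y, either side. Yaw within 0.4 rad of 0. Nearby: a plain stone block without grip, and a cup.
- chip_a: Loose white plaster chip, the longer, flatter one, about 24 x 17 x 10 mm, 12 g, lying on the board's -x half, within 35 mm of its middle line x = 0 and between y = -60 and +20 mm of the board. Origin: centre of its underside.
- chip_b: Loose white plaster chip, the shorter, thicker one, about 18 x 16 x 13 mm, 12 g, lying on the board's +x half, within 35 mm of its middle line x = 0 and between y = -60 and +20 mm of the board. Origin: centre of its underside.
There are look-alikes about, which are no part of the job. Of the things that look like the scraper, take the one that is farthest from the robot's base at the start.

How it is judged:
By the outcome, as a careful person would: the job done as asked, in the order asked, and still so for the second after the job is handed in, with the robot touching nothing.
It also fails if it takes over 42 s, if anything falls off the work surface, if the arm or the gripper's body presses on something with over 40 N, if the wrist force passes 120 N, or if a joint passes its speed limit or range.

## Robot

A 6-joint arm with a two-finger parallel gripper is mounted at the origin on the work surface. World frame = base frame: x ahead of the robot, y to its left, z up, the work surface at z = 0. Lengths are in m, angles in rad, forces in N, time in s.
With the tool pointing down it reaches from about 0.35 to 0.975 m from the base axis. Payload 4.9 kg.
Tool frame: the origin (TCP) lies between the finger pads; the fingertips stand 8 mm ahead of it and the grasp point (between the pads) lies 11 mm behind it; z points along the fingers, x is the direction in which the jaws open and shut, and the axes are right-handed (so a half turn about z gives the same grasp; the last joint's range is limited). The gripper opens to 85 mm and grips with 20 to 120 N. Pads are 22 mm wide; open, the fingers measure 114 mm over their backs; the gripper's body (76 mm by 85 mm) begins 54 mm behind the grasp point. The pads swing forward as they close: fully open they stand 13 mm farther back than shut.
Start: joints at [1.014, 0.053, 1.613, -0, 1.476, -0.119], TCP at [0.265, 0.566, 0.239] pointing down, gripper open.
Joint ranges: [-3.01, 3.01], [-1.01, 2.22], [0.06, 2.58], [-1.02, 4.17], [0.09, 2.62], [-3.14, 3.14]. Speed limits (rad/s): [2.57, 2.57, 3.14, 3.14, 3.14, 3.14].

## Interface

Orientations are given as a rotation vector (axis times angle).
In Python, from station import telemetry, read_camera, ticket gives the robot as it stands. The module is installed in compiled form; this text tells all that it offers.
- The arm moves only by the shell command python3 -m creep 'ROWS'. ROWS is text: rows parted by semicolons, each of 5 numbers parted by spaces: the opening, from 0 (shut) to 1 (fully open), then the shift along the world's x, y, z in mm, then the turn about the world's z in degrees. A call has 1 to 12 rows; each row is the pose to reach, as a shift and turn from the pose commanded when the call began; what a row does not reach only later rows make up. A row lasts 1/8 s, in which the tool goes at most 62.5 mm and 10.7 degrees, less where a joint would pass 70% of its speed; a pose out of reach is approached as far as the arm can. A call with a gripper value outside its range is refused whole. The fingers move at their own pace and stop on an object; the grip force is fixed at half the most. Time passes only in rows, so rows that repeat a pose let the fingers close. It gives the time, the measured TCP pose, the force and the opening at its end, in the units of the state.
- telemetry.get_obs(): the state, without advancing time (a new reading comes with each control period).
- read_camera(name): name is "side" or "top" or "wrist"; returns a dict with "img" (420x560x3 uint8, red, green, blue), "K" (3x3 intrinsics, pixels), "dist" ([k1, k2, p1, p2, k3] as OpenCV has them; the pictures are not rectified), "position" and "rotation" of the camera in the world. Camera axes: x right, y down, z forward; pixel columns grow to the right and rows downward; lengths in m; the calibration is good to about 2 mm. A picture is of the moment at which its call begins. There is no depth.
- ticket.finish_job(): hands the job in, once; it reports no verdict.
The state is a dict: "clock": time; "qpos": joint angles; "joint_vel": joint speeds; "tau": joint torques, N m; "position": TCP position; "tool_rot": TCP orientation; "force": force on the tool from outside, world axes, zero at the start; "torque": the same for the moment, N m; "opening": finger opening in m.
Only numpy, scipy, OpenCV 4.12 (cv2) and the standard library are available. Lean on these libraries where they do the work, as an engineer would, in place of code of your own. Each camera call takes 0.05 s, during which the arm holds its last target. There are 200 camera calls.

## Working session

There is one attempt and no reset: what is moved stays moved. The work goes in short steps, Python scripts to look and compute and a shell command to move; the robot and the scene stay as the last step left them, time stands still between calls to the robot, and variables do not carry over. Pictures are saved under pics/ and viewed, about 8 in all and at most 12, crops included, and the job is handed in when it is done.

```bash
mkdir -p pics
cat > h.py <<'E'
import numpy as np, cv2
from station import telemetry, read_camera, ticket
def ray(c,uv):
    p=cv2.undistortPoints(np.array(uv,float).reshape(-1,1,2),np.array(c["K"]),np.array(c["dist"])).reshape(-1,2)
    d=np.c_[p,np.ones(len(p))]@np.array(c["rotation"]).T
    return np.array(c["position"]),d
def onplane(c,uv,z):
    o,d=ray(c,uv); return o+d*((z-o[2])/d[:,2])[:,None]
def save(n,img): cv2.imwrite("pics/"+n,cv2.cvtColor(img,cv2.COLOR_RGB2BGR))
E
python3 - <<'E'
from h import *
import pickle
o=telemetry.get_obs();print({k:np.round(v,3) for k,v in o.items()})
C={n:read_camera(n) for n in("top","side","wrist")}
pickle.dump(C,open("c0.pkl","wb"))
for n in C: print(n,np.round(C[n]["position"],3),np.round(np.array(C[n]["rotation"])[:,2],2))
save("top0.png",C["top"]["img"]);save("side0.png",C["side"]["img"])
E
```

```text
{'clock': np.float64(0.0), 'qpos': array([ 1.014,  0.053,  1.614, -0.   ,  1.476, -0.119]), 'joint_vel': array([-0.001, -0.   , -0.   ,  0.001, -0.002, -0.002]), 'tau': array([-0.0000e+00, -3.9370e+01, -3.7017e+01, -0.0000e+00,  7.0000e-03,
        0.0000e+00]), 'position': array([0.265, 0.566, 0.238]), 'tool_rot': array([ 2.65 ,  1.686, -0.003]), 'force': array([ 0.105, -0.702,  0.173]), 'torque': array([-0.038, -0.008, -0.022]), 'opening': np.float64(0.086)}Traceback (most recent call last):
  File "<stdin>", line 6, in <module>
IndexError: too many indices for array: array is 1-dimensional, but 2 were indexed
```

Rotation is a rotation vector.

```bash
sed -i 's/np.array(c\["rotation"\]).T/cv2.Rodrigues(np.array(c["rotation"],float))[0].T/' h.py
python3 - <<'E'
from h import *
import pickle
C=pickle.load(open("c0.pkl","rb"))
for n in C: print(n,np.round(C[n]["position"],3),np.round(cv2.Rodrigues(np.array(C[n]["rotation"]))[0],2).tolist())
save("top0.png",C["top"]["img"]);save("side0.png",C["side"]["img"])
E
```

```text
top [0.363 0.155 0.895] [[-0.01, -1.0, 0.09], [-1.0, 0.01, -0.03], [0.03, -0.09, -1.0]]
side [ 0.369 -0.598  0.659] [[1.0, -0.04, 0.07], [-0.08, -0.64, 0.76], [0.02, -0.77, -0.64]]
wrist [0.196 0.599 0.371] [[0.42, 0.86, 0.27], [0.91, -0.4, -0.13], [-0.0, 0.3, -0.95]]
```

View pics/top0.png

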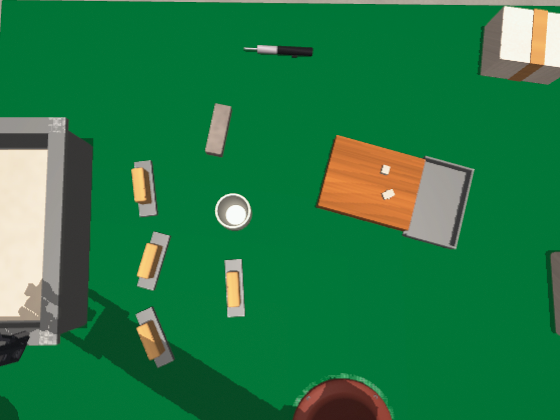

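View pics/side0.png

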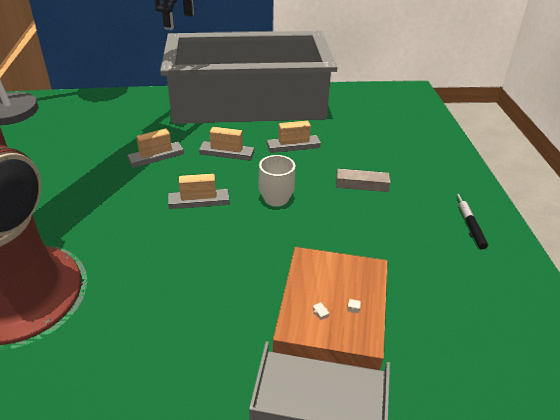

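Top view: four scraper look-alikes at (144,188), (153,261), (154,337), (234,288); stone at (218,129), cup at (233,211), board at about (372,183), chips at (386,169) and (389,194), tray at (440,202). The side view agrees. Farthest from the base (~(340,420) in the top view) should be (144,188); next I measure it and make an enlarged crop.

Run:
```python
from h import *
import pickle
C=pickle.load(open("c0.pkl","rb"))
def rects(n,m,zs,amin):
    for c in cv2.findContours(m.astype(np.uint8)*255,cv2.RETR_EXTERNAL,cv2.CHAIN_APPROX_NONE)[0]:
        if cv2.contourArea(c)<amin: continue
        p=onplane(C[n],c.reshape(-1,2),zs)[:,:2]*1000
        r=cv2.minAreaRect(p.astype(np.float32)); b=cv2.boundingRect(c)
        print(n,"z",zs,"pix",b,"ctr",np.round(r[0],1),"size",np.round(r[1],1),"ang",round(r[2],1),"dist",round(np.hypot(*r[0])))
c=C["top"];hsv=cv2.cvtColor(c["img"],cv2.COLOR_RGB2HSV);H,S,V=[hsv[...,i].astype(int) for i in range(3)]
X,Y=np.meshgrid(range(560),range(420))
roi=(X>100)&(X<270)&(Y>90)&(Y<375)
wood=(H>8)&(H<28)&(S>90)&(V>80)
print("grips");rects("top",wood&roi,.060,60)
ng=~((H>45)&(H<90)&(S>100))
print("foot+grip");rects("top",ng&roi&(V>60),.014,200)
print("board")
rects("top",(H<20)&(S>120)&(V>60)&(X>300)&(X<440)&(Y>120)&(Y<250),.035,2000)
print("chips");rects("top",(S<60)&(V>170)&(X>340)&(X<415)&(Y>140)&(Y<230),.046,15)
big=cv2.resize(c["img"][150:380,100:270],None,fx=2.4,fy=2.4,interpolation=cv2.INTER_CUBIC)
s=C["side"]["img"][110:220,110:340]
s=cv2.resize(s,None,fx=1.7,fy=1.7,interpolation=cv2.INTER_CUBIC)
out=np.zeros((max(big.shape[0],s.shape[0]),big.shape[1]+s.shape[1],3),np.uint8);out[:big.shape[0],:big.shape[1]]=big;out[:s.shape[0],big.shape[1]:]=s
w=cv2.resize(C["wrist"]["img"],None,fx=.65,fy=.65);out[200:200+w.shape[0],big.shape[1]:big.shape[1]+w.shape[1]]=w
save("crop0.png",out);print(out.shape)
```

```text
grips
top z 0.06 pix (136, 321, 29, 39) ctr [204.7 383.8] size [69.7 35.3] ang 23.0 dist 435
top z 0.06 pix (226, 271, 14, 36) ctr [302.3 222.5] size [69.6 25.9] ang 3.4 dist 375
top z 0.06 pix (137, 243, 25, 36) ctr [359.6 389.3] size [32.9 69.8] ang 74.3 dist 530
top z 0.06 pix (131, 168, 20, 36) ctr [512.7 409.1] size [75.1 33.1] ang 7.1 dist 656
foot+grip
top z 0.014 pix (136, 307, 39, 61) ctr [200.5 392.2] size [120.5  49.4] ang 23.5 dist 440
top z 0.014 pix (224, 259, 21, 59) ctr [301.2 222.9] size [120.9  37.4] ang 3.2 dist 375
top z 0.014 pix (137, 231, 33, 60) ctr [361.  397.1] size [ 45.1 121.1] ang 74.2 dist 537
top z 0.014 pix (215, 193, 37, 38) ctr [464.1 225.1] size [81.2 76. ] ang 44.7 dist 516
top z 0.014 pix (131, 160, 27, 57) ctr [514.6 417.2] size [121.2  45.8] ang 7.2 dist 662
top z 0.014 pix (205, 103, 27, 54) ctr [644.7 258.6] size [ 40.1 115.8] ang 78.6 dist 695
board
top z 0.035 pix (317, 135, 109, 96) ctr [521.6 -70.8] size [200.9 164.1] ang 74.2 dist 526
chips
top z 0.046 pix (382, 189, 12, 10) ctr [ 494.4 -102.7] size [16.1 22.2] ang 25.0 dist 505
top z 0.046 pix (381, 165, 9, 9) ctr [548.6 -98.6] size [14.2 16.5] ang 71.1 dist 557
(552, 799, 3)
```

View pics/crop0.png

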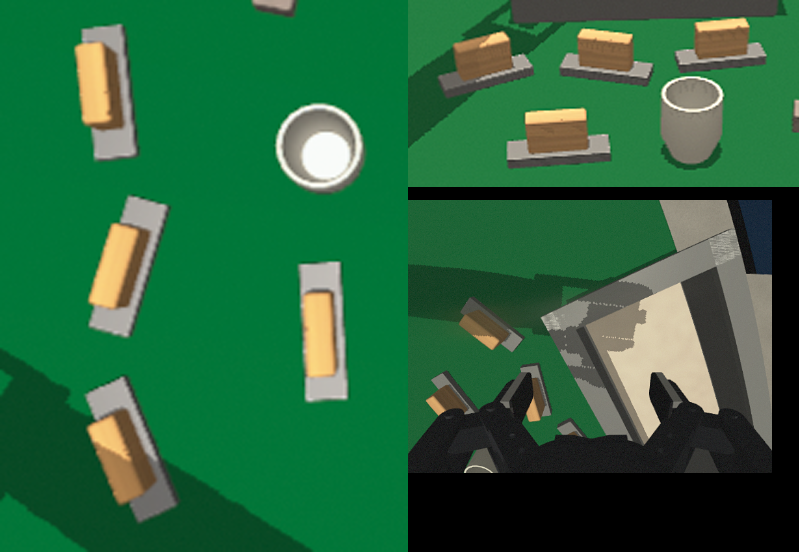

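Crop: all four have identical shape and colours (grey foot, wooden grip), at base distances 656, 530, 435 and 375 mm; the stone has no grip. The one at top-view (144,188) is the farthest, so that is the target. Next, refine the grip and chip poses.

Run:
```python
from h import *
import pickle
C=pickle.load(open("c0.pkl","rb"))
X,Y=np.meshgrid(range(560),range(420))
def hs(n):
    h=cv2.cvtColor(C[n]["img"],cv2.COLOR_RGB2HSV);return [h[...,i].astype(int) for i in range(3)]
H,S,V=hs("top")
def rc(n,m,z,t):
    c=max(cv2.findContours(m.astype(np.uint8)*255,cv2.RETR_EXTERNAL,cv2.CHAIN_APPROX_NONE)[0],key=cv2.contourArea)
    r=cv2.minAreaRect((onplane(C[n],c.reshape(-1,2),z)[:,:2]*1000).astype(np.float32));print(t,n,np.round(r[0],1),np.round(r[1],1),round(r[2],1));return r
roi=(X>125)&(X<165)&(Y>150)&(Y<225)
rc("top",(H>8)&(H<28)&(S>90)&(V>190)&roi,.060,"griptop")
rc("top",(S<60)&(V>110)&roi,.014,"foottop visible")
H2,S2,V2=hs("side");roi2=(X>262)&(X<325)&(Y>115)&(Y<155)
rc("side",(H2>8)&(H2<28)&(S2>90)&(V2>200)&roi2,.060,"griptop")
rc("side",(S2<60)&(V2>100)&roi2,.014,"foot")
b=rc("top",(H<20)&(S>120)&(V>150)&(X>300)&(X<440)&(Y>120)&(Y<250),.035,"board")
rc("side",(H2<20)&(S2>120)&(V2>150)&(X>270)&(X<400)&(Y>240)&(Y<350),.035,"board")
rb=(X>270)&(X<400)&(Y>240)&(Y<350)
a=np.radians(b[2]-90);R=np.array([[np.cos(a),-np.sin(a)],[np.sin(a),np.cos(a)]])
for n,m in(("top",(S<60)&(V>170)&(X>340)&(X<415)&(Y>140)&(Y<230)),("side",(S2<60)&(V2>150)&rb)):
  for c in cv2.findContours(m.astype(np.uint8),0,1)[0]:
    if cv2.contourArea(c)<15: continue
    p=(onplane(C[n],c.reshape(-1,2),.043)[:,:2]*1000-b[0])@R; print(n,"chip board xy min/max",np.round(p.min(0)),np.round(p.max(0)))
# box near wall
print("box base",onplane(C["top"],[[92,200]],0)*1000,"top ray@.12",onplane(C["top"],[[67,200]],.12)*1000)
print("scraper target world at board(8,45):",np.array(b[0])+R@[8,45], "end(8,-90)",np.array(b[0])+R@[8,-90],np.degrees(a))
```

```text
griptop top [515.5 414.4] [68.2 22. ] 6.9
foottop visible top [515.8 414.6] [119.   36.6] 7.1
griptop side [512.4 412.5] [67.9 23.4] 8.1
foot side [511.9 414.1] [120.7  35.7] 7.2
board top [523.6 -72. ] [199.5 158.6] 74.1
board side [520.7 -73. ] [198.8 158.7] 74.2
top chip board xy min/max [-29. -49.] [ -6. -26.]
top chip board xy min/max [ 24. -26.] [ 41. -12.]
side chip board xy min/max [-33. -51.] [-10. -25.]
side chip board xy min/max [ 20. -24.] [37. -9.]
box base [[491.73100005 531.3484817    0.        ]] top ray@.12 [[474.65003924 527.00452257 120.        ]]
scraper target world at board(8,45): [543.56242022 -30.93770656] end(8,-90) [ 506.65069571 -160.79349039] -15.867889404296873
```

```bash
python3 -m creep '1 60 -37 0 8; 1 120 -73 0 16; 1 180 -110 0 24; 1 249 -152 0 32.3; 1 249 -152 0 32.3; 1 249 -152 -60 32.3; 1 249 -152 -100 32.3; 1 249 -152 -100 32.3'
python3 - <<'E'
from h import *
o=telemetry.get_obs();x=cv2.Rodrigues(o["tool_rot"])[0];print(np.round(o["position"],4),"jaw deg",np.degrees(np.arctan2(x[1,0],x[0,0])),"z",x[:,2],o["qpos"])
c=read_camera("wrist");save("w1.png",c["img"])
E
```

```text
clock: 1.15
position: [0.5113, 0.4121, 0.134]
tool_rot: [-2.076, -2.354, 0.015]
force: [-0.4, 0.4, -0.2]
opening: 0.0852
[0.5113 0.4121 0.134 ] jaw deg 97.19789027884798 z [-0.00832781 -0.00529742 -0.99995129] [ 5.65127452e-01  2.13499201e-01  1.61728837e+00 -1.44958430e-05
  1.32067514e+00 -1.13127330e+00]
```

View pics/w1.png

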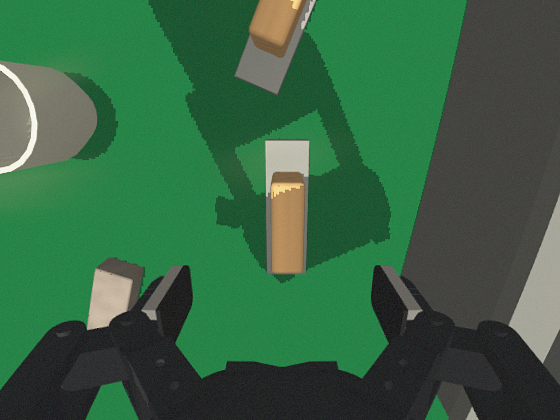

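The wrist view shows the grip at (288,225), centred between the fingers (172 and 390) and aligned with them; the box wall is clear of the right finger. Descend and close.

```bash
python3 -m creep '1 2 1 -35 0; 1 2 1 -70 0; 1 2 1 -101 0; 1 2 1 -101 0; 0 2 1 -101 0; 0 2 1 -101 0; 0 2 1 -101 0; 0 2 1 -101 0; 0 2 1 -101 0; 0 2 1 -101 0' && python3 -c "
from h import *
print(telemetry.get_obs()['position'])"
```

```text
clock: 2.45
position: [0.5167, 0.4156, 0.0397]
tool_rot: [2.077, 2.357, 0.003]
force: [-1.5, 0.5, 5.7]
opening: 0.023
[0.51668166 0.41559199 0.03974456]
```

Gripped, but 6 mm higher than planned; I'll re-grip lower.

```bash
python3 -m creep '0.6 0 0 0 0; 0.6 -1 -1 -3 0; 0.6 -2 -1 -6 0; 0.6 -2 -1 -6 0; 0 -2 -1 -6 0; 0 -2 -1 -6 0; 0 -2 -1 -6 0; 0 -2 -1 -6 0; 0 -2 -1 -6 0' && python3 -m creep '0 0 0 20 0; 0 0 0 50 0; 0 0 0 80 0; 0 0 0 80 0'
python3 - <<'E'
from h import *
o=telemetry.get_obs();x=cv2.Rodrigues(o["tool_rot"])[0];print(np.round(o["position"],4),"jaw deg",np.degrees(np.arctan2(x[1,0],x[0,0])))
save("w2.png",np.hstack([cv2.resize(read_camera("wrist")["img"],(400,300)),cv2.resize(read_camera("side")["img"][60:270,100:380],(400,300))]))
E
```

```text
clock: 3.58
position: [0.5141, 0.4142, 0.0325]
tool_rot: [2.077, 2.357, 0.001]
force: [1.2, 0.1, -0.0]
opening: 0.0234
clock: 4.08
position: [0.5159, 0.4152, 0.1167]
tool_rot: [2.076, 2.355, 0.011]
force: [0.5, 0.6, -2.0]
opening: 0.0231
[0.5159 0.4152 0.1167] jaw deg 97.2178679281712
```

View pics/w2.png

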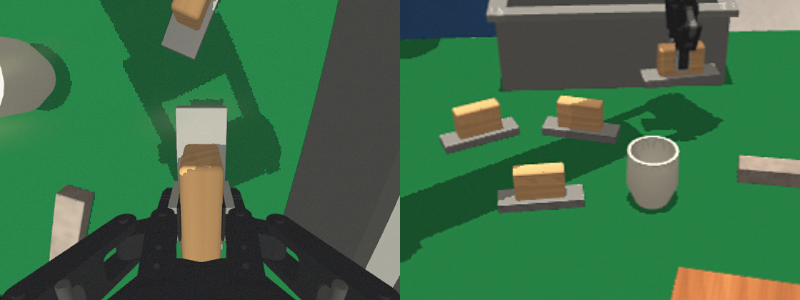

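The scraper is gripped and lifted (opening 23 mm). Carry it high over the cup to behind the chips.

```bash
python3 -m creep '0 0 0 40 0; 0 0 -20 80 0; 0 3 -65 80 -3; 0 6 -115 80 -6; 0 9 -170 80 -9; 0 12 -225 80 -12; 0 15 -280 80 -15; 0 18 -335 80 -18; 0 22 -390 80 -21; 0 26 -430 80 -23.1; 0 26 -446 80 -23.1; 0 26 -446 60 -23.1' && python3 -m creep '0 0 0 -25 0; 0 0 0 -45 0; 0 0 0 -45 0'
python3 - <<'E'
from h import *
o=telemetry.get_obs();x=cv2.Rodrigues(o["tool_rot"])[0];print(np.round(o["position"],4),"jaw deg",np.degrees(np.arctan2(x[1,0],x[0,0])),o["force"])
b=np.array([.522,-.0725]);a=np.radians(-15.9);R=np.array([[np.cos(a),-np.sin(a)],[np.sin(a),np.cos(a)]])
print("board xy",(o["position"][:2]-b)@R*1000)
E
```

```text
clock: 5.68
position: [0.5406, -0.0324, 0.1723]
tool_rot: [2.507, 1.891, 0.003]
force: [0.3, 0.7, -2.7]
opening: 0.0229
clock: 6.05
position: [0.5378, -0.0305, 0.1238]
tool_rot: [-2.502, -1.892, 0.006]
force: [0.2, -0.2, -1.2]
opening: 0.0234
[ 0.5378 -0.0305  0.1238] jaw deg 74.20175331605805 [ 0.24612813 -0.19933503 -1.19947818]
board xy [ 3.6617928  44.71109086]
```

```bash
python3 -m creep '0 2 0 -20 0; 0 2 0 -40 0; 0 2 0 -50 0; 0 2 0 -50 0; 0 2 0 -50 0' && python3 -m creep '0 0 0 -2 0; 0 0 0 -4 0; 0 0 0 -4 0' && python3 -c "
from h import *
for n in range(1):
  save('s3.png',np.hstack([cv2.resize(read_camera('top')['img'][110:270,280:490],(400,305)),cv2.resize(read_camera('side')['img'][210:420,210:430],(390,305))]))
for i in range(4): o=telemetry.get_obs();print(o['position'],o['force'])"
```

```text
clock: 6.68
position: [0.5424, -0.0321, 0.0779]
tool_rot: [2.506, 1.893, 0.001]
force: [0.2, -0.2, -1.6]
opening: 0.0231
clock: 7.05
position: [0.5419, -0.032, 0.0732]
tool_rot: [-2.507, -1.893, 0.0]
force: [-1.4, 0.5, -3.4]
opening: 0.0232
[ 0.54195564 -0.03194108  0.0733392 ] [ 0.52569437  1.11406649 -2.92387147]
[ 0.54195564 -0.03194108  0.0733392 ] [ 0.52569437  1.11406649 -2.92387147]
[ 0.54195564 -0.03194108  0.0733392 ] [ 0.52569437  1.11406649 -2.92387147]
[ 0.54195564 -0.03194108  0.0733392 ] [ 0.52569437  1.11406649 -2.92387147]
```

View pics/s3.png

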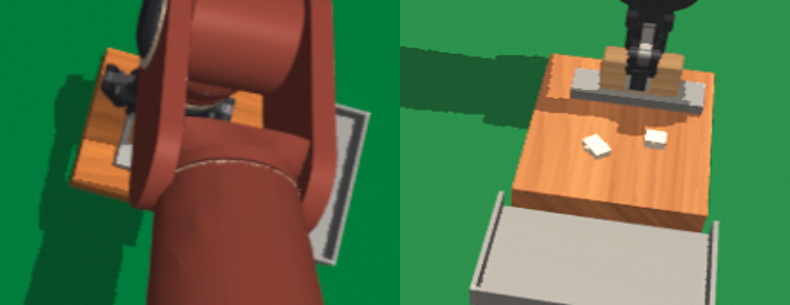

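The side view (right half) shows the foot just above the board, parallel to it, behind both chips (at (596,146) and (655,138)) and spanning them. About 6 mm remain; lower it until it touches.

```bash
python3 -m creep '0 0 0 -2 0; 0 0 0 -4 0; 0 0 0 -4 0' && python3 -m creep '0 0 0 -1 0; 0 0 0 -2 0; 0 0 0 -2 0'
```

```text
clock: 7.52
position: [0.5417, -0.0319, 0.0689]
tool_rot: [-2.507, -1.893, 0.001]
force: [-0.1, -0.3, -2.5]
opening: 0.0233
clock: 7.9
position: [0.5421, -0.032, 0.0675]
tool_rot: [2.507, 1.893, 0.0]
force: [-1.0, 0.1, -0.4]
opening: 0.0238
```

```bash
python3 -m creep '0 0 0 -1 0; 0 0 0 -1 0' && python3 -m creep '0 -2.7 -9.6 0 0; 0 -5.5 -19.2 0 0; 0 -8.2 -28.9 0 0; 0 -11 -38.5 0 0; 0 -13.7 -48.1 0 0; 0 -16.4 -57.7 0 0; 0 -19.2 -67.3 0 0; 0 -21.9 -77 0 0; 0 -24.7 -86.6 0 0; 0 -27.4 -96.2 0 0; 0 -27.4 -96.2 0 0' && python3 -c "
from h import *
save('s4.png',cv2.resize(read_camera('side')['img'][210:420,210:430],(570,545)))"
```

```text
clock: 8.15
position: [0.5422, -0.032, 0.0675]
tool_rot: [2.507, 1.893, -0.0]
force: [-4.3, 0.6, 5.7]
opening: 0.0232
clock: 9.52
position: [0.5151, -0.1299, 0.0675]
tool_rot: [2.506, 1.89, 0.001]
force: [0.0, -0.8, 6.1]
opening: 0.0235
```

View pics/s4.png

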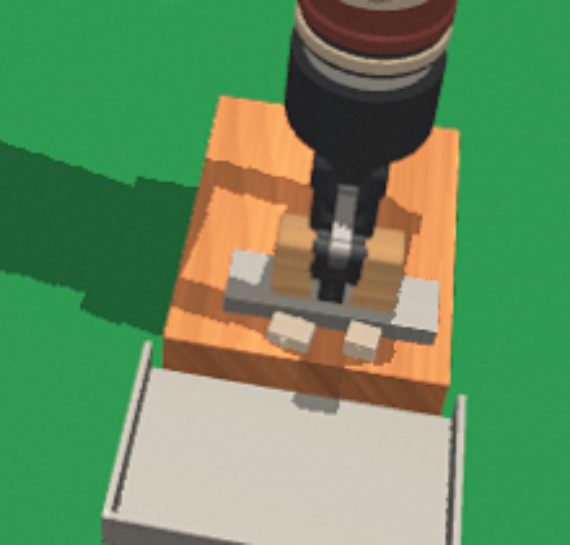

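Both chips, at (291,332) and (363,340), sit ahead of the foot near the board's end. Continue over the edge.

```bash
python3 -m creep '0 -2.5 -8.7 0 0; 0 -5 -17.3 0 0; 0 -7.4 -26 0 0; 0 -9.9 -34.6 0 0; 0 -9.9 -34.6 0 0; 0 -9.9 -34.6 0 0' && python3 -c "
from h import *
save('s5.png',cv2.resize(read_camera('side')['img'][210:420,210:430],(570,545)))"
```

```text
clock: 10.32
position: [0.5052, -0.1643, 0.0675]
tool_rot: [2.506, 1.891, 0.0]
force: [-0.8, 0.8, 5.3]
opening: 0.0232
```

View pics/s5.png

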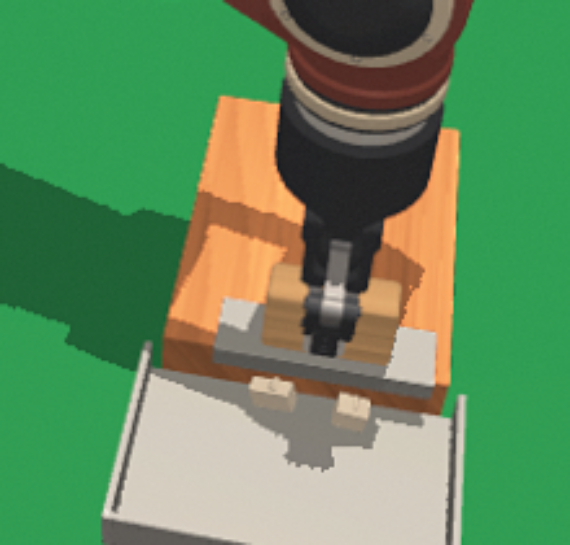

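The chips, at (272,392) and (352,410), are beyond the board's edge. Draw the scraper back onto the board and look before letting go.

```bash
python3 -m creep '0 3 10.3 0 0; 0 5.9 20.7 0 0; 0 8.8 31 0 0; 0 11.8 41.3 0 0; 0 14.7 51.7 0 0; 0 17.7 62 0 0; 0 20.6 72.3 0 0; 0 23.6 82.7 0 0; 0 23.6 82.7 0 0; 0 23.6 82.7 0.5 0; 0 23.6 82.7 1 0'
python3 - <<'E'
from h import *
c=read_camera('side');save('s6.png',cv2.resize(c['img'][210:420,210:430],(570,545)))
h=cv2.cvtColor(c["img"],cv2.COLOR_RGB2HSV)
b=np.array([.522,-.0725]);a=np.radians(-15.9);R=np.array([[np.cos(a),-np.sin(a)],[np.sin(a),np.cos(a)]])
for u,v in((272,392),(352,410)):
  print("s5 chip if in tray",((onplane(c,[[210+u/570*220,210+v/545*210]],.010)[0,:2]-b)@R*1000).round(),"if at top",((onplane(c,[[210+u/570*220,210+v/545*210]],.040)[0,:2]-b)@R*1000).round())
print("tcp board",(telemetry.get_obs()["position"][:2]-b)@R*1000)
E
```

```text
clock: 11.75
position: [0.5285, -0.0809, 0.0675]
tool_rot: [2.506, 1.892, 0.0]
force: [2.6, -2.3, 1.7]
opening: 0.0236
s5 chip if in tray [ -16. -107.] if at top [ -15. -128.]
s5 chip if in tray [  30. -110.] if at top [  28. -130.]
tcp board [ 8.49655067 -6.26167731]
```

View pics/s6.png

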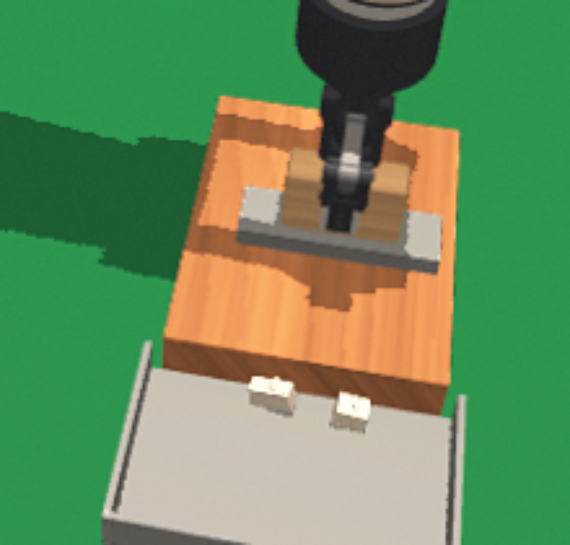

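Both chips rest on the tray floor against the board's end, the board is clear, and the scraper stands upright. Release, then lift.

```bash
python3 -m creep '0.3 0 0 0 0; 0.7 0 0 0 0; 0.7 0 0 0 0; 0.7 0 0 0 0; 0.7 0 0 15 0; 0.7 0 0 35 0; 0.7 0 0 70 0; 0.7 0 0 110 0; 0.7 0 0 150 0; 0.7 0 0 150 0; 0.7 0 0 150 0'
python3 - <<'E'
from h import *
c=read_camera('side');w=read_camera('wrist')
save('s7.png',np.hstack([cv2.resize(c['img'][210:420,210:430],(400,382)),cv2.resize(w['img'],(400,382))]))
E
```

```text
clock: 13.18
position: [0.5282, -0.08, 0.2177]
tool_rot: [2.507, 1.893, 0.0]
force: [-0.9, 0.1, -0.6]
opening: 0.06
```

View pics/s7.png

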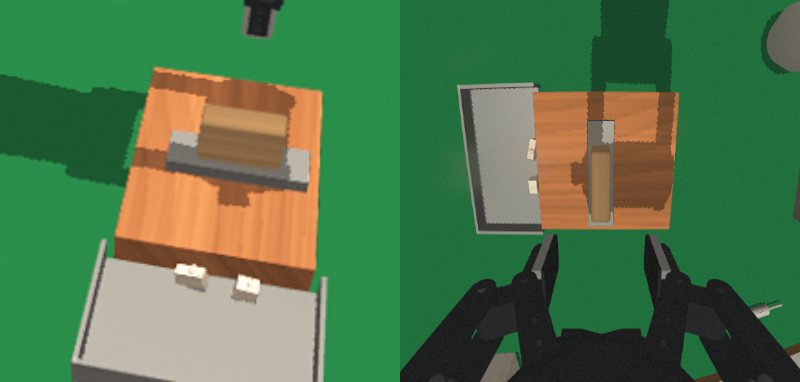

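Both views show the scraper upright and free on the board, with both chips in the tray at (190,275) and (246,288). The gripper is clear.

```bash
python3 -c "
from h import *
print(ticket.finish_job())"
```

```text
the job is handed in; nothing more can be done
None
```

I took the scraper farthest from the base (656 mm away, at top-view pixel (144,188)) by its wooden grip and stood it on the board behind both chips. One straight wipe pushed them off the end into the tray. I then drew the scraper back to near mid-board, let go and lifted clear, and handed in at about 13.3 s.

- **Grip:** my first grip sat about 6 mm higher than planned, so I opened and re-gripped lower before lifting.
- **Last checks:** the side and wrist views show both chips in the tray, close against the board's end face. The board is clear, and the scraper stands upright and free with the gripper about 150 mm above it. I put the chips on the tray floor by casting side-view rays onto an assumed height, with no second view to measure it. They may be leaning on the end face.
- **Forces:** wrist force readings at the end of each move stayed under about 8 N. I saw no failed check; positions in the two camera views agreed to within about 4 mm.

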